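# Lay out the dismantled valve parts on their inspection pads

### The job

Lay the four dismantled parts out for inspection: put the large square flange, the small square spacer, the round collar and the long clamp bar each on the white pad whose black outline has its shape and size. Each must lie flat as it was found, centred inside its outline and lined up with it, and be let go. Leave the screwdriver and the bolted-up stack of plates where they are.

Things in the scene. Friction and masses are not known exactly. Their poses are not given: they have to be found in the camera images.
- flange_center (a point): large square flange of pale aluminium, 58 x 58 mm and 28 mm high, with a 34 mm bore through its middle and four small dark bolt holes at its corners; loose, about 0.2 kg, lying flat on the table. The point is its centre, half-way up (14 mm above its underside); x and y are square to its sides, z up.
- spacer_center (a point): small square spacer of blue anodised aluminium, 38 x 38 mm and 30 mm high, with an 18 mm bore; loose, about 0.1 kg, lying flat on the table. The point is its centre, half-way up (15 mm above its underside); x and y are square to its sides, z up.
- collar_mid (a point): round copper-coloured collar (ring), 52 mm outside and 30 mm inside diameter, 28 mm high; loose, about 0.25 kg, lying flat on the table. The point is its centre, half-way up (14 mm above its underside), in the middle of the opening; z up along the bore.
- bar_center (a point): long dark steel clamp bar, 84 mm long, 28 mm wide, 28 mm high, with two bolt holes in its top; loose, about 0.4 kg, lying flat on the table. The point is its centre, half-way up (14 mm above its underside); x runs along its length, y across it, z up.
- pad_large_square_top (a point): white square pad, 112 x 112 mm and 4 mm thick, fixed to the table, bearing a black painted large square outline (line 4 mm wide, inside edge 70 x 70 mm), parallel to the pad's edges. The point is the centre of its upper face, which is the centre of the outline, 4 mm above the table; its x and y axes are parallel to the pad's edges, z up.
- pad_small_square_top (a point): white square pad, 112 x 112 mm and 4 mm thick, fixed to the table, bearing a black painted small square outline (line 4 mm wide, inside edge 50 x 50 mm), parallel to the pad's edges. The point is the centre of its upper face, which is the centre of the outline, 4 mm above the table; its x and y axes are parallel to the pad's edges, z up.
- pad_round_top (a point): white square pad, 112 x 112 mm and 4 mm thick, fixed to the table, bearing a black painted round outline (line 4 mm wide, inside diameter 64 mm). The point is the centre of its upper face, which is the centre of the outline, 4 mm above the table; its x and y axes are parallel to the pad's edges, z up.
- pad_long_top (a point): white square pad, 112 x 112 mm and 4 mm thick, fixed to the table, bearing a black painted long rectangular outline (line 4 mm wide, inside edge 96 mm along x by 40 mm along y), parallel to the pad's edges. The point is the centre of its upper face, which is the centre of the outline, 4 mm above the table; its x and y axes are parallel to the pad's edges, z up.
- screwdriver_grip (a point): bystander: a loose screwdriver about 190 mm long lying at the right-hand edge of the yellow sheet, roughly along the robot's forward direction; the point is at the middle of its handle. To be left alone.
- stack_center (a point): bystander: a bolted-up stack of four square plates, 62 x 62 mm and 64 mm high, standing loose at the left-hand edge of the yellow sheet; the point is its centre, half-way up (32 mm). To be left alone.

How it is judged:
By the outcome, as a careful person would: the job done as asked, in the order asked, and still so for the second after the job is handed in, with the robot touching nothing.
It also fails if it takes over 99 s, if anything falls off the work surface, if the arm or the gripper's body presses on something with over 40 N, if the wrist force passes 120 N, or if a joint passes its speed limit or range.

### The arm

A 6-joint arm with a two-finger parallel gripper is mounted at the origin on the work surface. World frame = base frame: x ahead of the robot, y to its left, z up, the work surface at z = 0. Lengths are in m, angles in rad, forces in N, time in s.
With the tool pointing down it reaches from about 0.275 to 0.875 m from the base axis. Payload 12.5 kg.
Tool frame: the origin (TCP) lies midway between the tips of the shut fingers; the grasp point (between the pads) lies 19 mm behind it (bot.pinch_z is the distance from the TCP to the grasp point, in m); z points along the fingers, y is the line along which they close (so a half turn about z gives the same grasp; the last joint's range is limited). The gripper opens to 85 mm and grips with 20 to 120 N. Pads are 22 mm wide; open, the fingers measure 114 mm over their backs; the gripper's body (76 mm by 85 mm) begins 54 mm behind the grasp point. The pads swing forward as they close: fully open they stand 13 mm farther back than shut.
Start: joints at [-1.404, 0.351, 1.652, -0, 1.139, -0.085], TCP at [0.137, -0.533, 0.231] pointing down, gripper open.
Joint ranges: [-2.75, 2.75], [-0.79, 2.1], [0.01, 2.65], [-1.57, 4.71], [0.07, 3.14], [-2.87, 2.87]. Speed limits (rad/s): [2.22, 2.22, 2.79, 3.14, 3.14, 3.14].

### API

Orientations are given as a unit quaternion [x, y, z, w].
In Python, from station import bot gives the robot as it stands. The module is installed in compiled form; this text tells all that it offers. Calls block until the motion is done:
- bot.goto(position, orientation): joint-space move of the TCP to a pose.
- bot.move_l(position, feed=0.15, rotation=None, force_limit=None): straight line of the TCP; rotation=None keeps the orientation; feed is the mean speed in m/s. With force_limit (N) it stops when the force on the tool has changed by that much, and returns True; else False.
- bot.goto_joints(angles): joint-space move.
- bot.set_gripper(opening): finger opening in m; the grip force is fixed at half the most; returns when the fingers have stopped.
- bot.wait(seconds).
- bot.ik(position, orientation): joint angles nearest the present ones, or None.
- bot.state(): the state.
- bot.grab_frame(name): name is "side" or "top" or "wrist"; returns (picture, depth): 420x560x3 uint8, blue, green, red; 420x560 float32, m along the optical axis (not along the pixel's ray), 0 where there is no reading.
- bot.camera_model(name): a dict with "vfov" (degrees; the focal length in pixels is half the picture's height over the tangent of half this angle, whatever the lens; pixels are square), "cx", "cy" (the principal point, pixels), "origin" and "rotation" of the camera in the world. Camera axes: x right, y down, z forward; pixel columns grow to the right and rows downward; lengths in m; the calibration is good to about 2 mm. A picture is of the moment at which its call begins: read the wrist's pose just before it. camera_model takes no time and is no camera call; for the wrist camera it gives the pose at the moment of the call.
A pose or a line that the arm cannot do raises bot.MotionError and nothing moves.
- bot.job_done(): hands the job in; it is judged then, once.
Trained networks look in the newest picture that a camera, given by its name, has taken for a name from the list of things; names that differ only in an ending like _2 or _b are one class to them, and where a whole thing is asked for, a point or a joint stands for the part that bears it (a point fixed in the world has none). Each returns a list of dicts, best first, with "confidence" (0 to 1); they miss things now and then, are a little off and sometimes report something else, mostly with a low value. They report only what shows in the picture. A call takes as long as a camera call.
- bot.recognise(camera, label): "extent" ([centre column, centre row, width, height] in pixels, round what is visible of it).
- bot.outline_of(camera, label): "mask" (420x560 bool, what is visible of it) and "extent" ([centre column, centre row, width, height] in pixels, round what is visible of it).
The state is a dict: "t": time; "q": joint angles; "dq": joint speeds; "effort": joint torques, N m; "position": TCP position; "orientation": TCP orientation; "contact_force": force on the tool from outside, world axes, zero at the start; "torque": the same for the moment, N m; "gripper_width": finger opening in m; "grip_force": force on a finger pad.
Only numpy, scipy, OpenCV 4.12 (cv2) and the standard library are available. Lean on these libraries where they do the work, as an engineer would, in place of code of your own. Each camera call takes 0.05 s, during which the arm holds its last target. There are 200 camera calls.

## Working session

There is one attempt and no reset: what is moved stays moved. The work goes in short steps, each a Python script; the robot and the scene stay as the last script left them, time stands still between calls to the robot, and variables do not carry over. Pictures are saved under pics/ and viewed, at most 14 in all, crops included, and the job is handed in when it is done.

```bash
ls; mkdir -p pics
python3 - <<'E'
from station import bot
import cv2,numpy as np
for n in ["top","side"]:
    m=bot.camera_model(n); print(n,m)
    im,d=bot.grab_frame(n); cv2.imwrite(f"pics/{n}0.png",im); np.save(f"pics/{n}0.npy",d); print((d>0).mean(),d.max())
print(bot.camera_model("wrist"),bot.pinch_z); s=bot.state(); print(s["position"],s["orientation"],s["t"])
E
```

```text
pics
top {'vfov': 57.53340424485201, 'cx': 280.1568028098133, 'cy': 212.33545216055742, 'origin': array([ 0.44715523, -0.01242862,  1.02294527]), 'rotation': array([-0.69948891,  0.71344497, -0.02053307,  0.03591556])}
0.9958715986394557 1.9061644
side {'vfov': 50.155284454971216, 'cx': 282.97825040109433, 'cy': 205.74652634286284, 'origin': array([-0.21886452,  0.80074271,  0.93840153]), 'rotation': array([-0.33425254,  0.83349756, -0.40842875,  0.16353293])}
0.9959821428571428 3.963982
{'vfov': 63.63743725596925, 'cx': 286.8915534277017, 'cy': 211.97583102021707, 'origin': array([ 0.2182091 , -0.51210772,  0.373882  ]), 'rotation': array([ 0.77948164, -0.60454151, -0.10084254,  0.12949411])} 0.0187
[ 0.13701252 -0.53234665  0.23082222] [ 9.92086271e-01  1.25556939e-01 -1.42035919e-05 -5.33931919e-04] 0.1
```

View pics/top0.png

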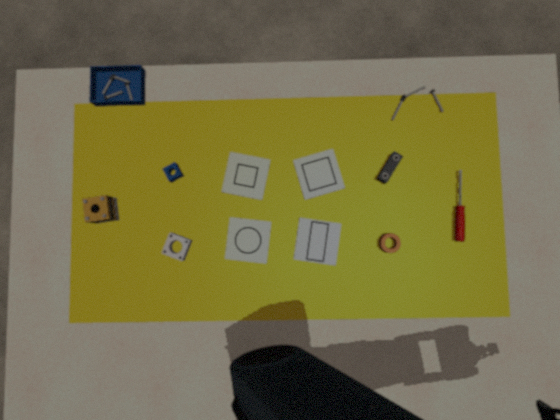

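View pics/side0.png

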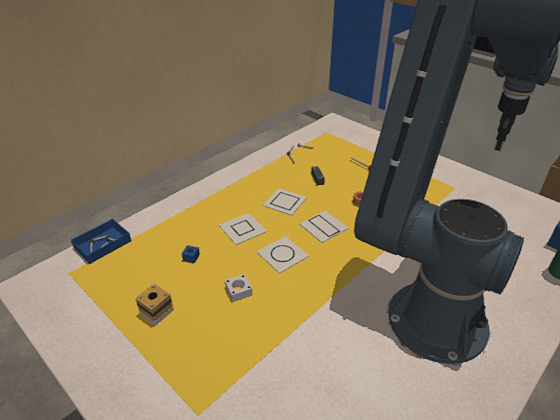

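The top view shows the flange at (177,247), spacer (173,172), collar (389,243), bar (389,167). The pads are small square (246,175), large square (319,174), round (248,240) and long (318,241). The stack is at (98,208) and the screwdriver at (460,205). The side view shows all of them except that the collar is partly hidden by the arm.

```bash
cat > h.py <<'E'
from station import bot
import numpy as np, cv2
from scipy.spatial.transform import Rotation as R
PARTS=["flange_center","spacer_center","collar_mid","bar_center"]
PADS=["pad_large_square_top","pad_small_square_top","pad_round_top","pad_long_top"]
H=dict(zip(PARTS,[.028,.030,.028,.028])); H.update({p:.004 for p in PADS})
def cam(n):
    m=bot.camera_model(n); m["f"]=210/np.tan(np.radians(m["vfov"]/2)); m["R"]=R.from_quat(m["rotation"]).as_matrix(); return m
def rays(m,uv):
    uv=np.atleast_2d(uv).astype(float)
    return np.c_[(uv[:,0]-m["cx"])/m["f"],(uv[:,1]-m["cy"])/m["f"],np.ones(len(uv))]@m["R"].T
def on_plane(m,uv,z):
    r=rays(m,uv); return m["origin"]+r*((z-m["origin"][2])/r[:,2])[:,None]
def cloud(m,d,mask):
    v,u=np.nonzero(mask&(d>0)); return m["origin"]+rays(m,np.c_[u,v])*d[v,u][:,None], np.c_[u,v]
def project(m,P):
    c=(np.atleast_2d(P)-m["origin"])@m["R"]; return np.c_[c[:,0]/c[:,2]*m["f"]+m["cx"],c[:,1]/c[:,2]*m["f"]+m["cy"]]
def tri(ms,uvs):
    A=np.zeros((3,3));b=np.zeros(3);
    for m,uv in zip(ms,uvs):
        r=rays(m,uv)[0];r/=np.linalg.norm(r);Q=np.eye(3)-np.outer(r,r);A+=Q;b+=Q@m["origin"]
    return np.linalg.solve(A,b)
def down(yaw):  # tool z down, tool x at heading yaw
    return (R.from_euler("z",yaw)*R.from_euler("x",np.pi)).as_quat()
E
python3 - <<'E'
from h import *
np.set_printoptions(precision=4,suppress=True)
ms={}; ds={}
for n in ["top","side"]:
    ms[n]=cam(n); _,ds[n]=bot.grab_frame(n)
for l in PARTS+PADS+["screwdriver_grip","stack_center"]:
    uv={}
    for n in ["top","side"]:
        r=bot.outline_of(n,l)
        if not r: print(l,n,"none"); continue
        r=r[0]; P,px=cloud(ms[n],ds[n],r["mask"]); uv[n]=px.mean(0)
        print(l,n,"%.2f"%r["confidence"],uv[n],len(px),"med",np.median(P,0),"z90 %.4f"%np.percentile(P[:,2],90))
    if len(uv)==2: print("   tri",tri(list(ms.values()),[uv["top"],uv["side"]]))
s=bot.state(); m=cam("wrist"); Rt=R.from_quat(s["orientation"]).as_matrix()
print("cam in tool",Rt.T@(m["origin"]-s["position"]),"\n",Rt.T@m["R"])
E
```

```text
flange_center top 0.87 [177.0448 246.9283] 446 med [0.4415 0.2795 0.0253] z90 0.0280
flange_center side 0.57 [237.9399 287.0329] 516 med [0.4386 0.2862 0.0247] z90 0.0290
   tri [0.4428 0.284  0.0134]
spacer_center top 0.58 [172.8854 171.8498] 253 med [0.6418 0.293  0.027 ] z90 0.0300
spacer_center side 0.76 [190.1116 253.6233] 215 med [0.6343 0.3007 0.024 ] z90 0.0307
   tri [0.6432 0.295  0.0137]
collar_mid top 0.71 [390.0111 242.5319] 361 med [ 0.4438 -0.2769  0.0248] z90 0.0286
collar_mid side 0.41 [356.6452 197.371 ] 124 med [ 0.4506 -0.2556  0.0216] z90 0.0290
   tri [ 0.4475 -0.2722  0.0168]
bar_center top 0.58 [389.3424 167.2069] 406 med [ 0.6405 -0.2799  0.0266] z90 0.0293
bar_center side 0.67 [316.7329 174.9521] 146 med [ 0.6318 -0.2682  0.0259] z90 0.0297
   tri [ 0.643  -0.2833  0.0126]
pad_large_square_top top 0.86 [318.6337 173.9855] 1660 med [ 0.6305 -0.0965  0.003 ] z90 0.0054
pad_large_square_top side 0.77 [284.0136 201.1057] 662 med [ 0.6284 -0.0909  0.004 ] z90 0.0067
   tri [ 0.6315 -0.0963 -0.0001]
pad_small_square_top top 0.59 [245.6542 175.8301] 1683 med [0.629
[... 402 characters left out ...]
1 med [ 0.4506 -0.089   0.0027] z90 0.0052
pad_long_top side 0.63 [322.8293 226.0035] 867 med [ 0.4479 -0.082   0.0036] z90 0.0064
   tri [ 0.4513 -0.0888 -0.0024]
screwdriver_grip top 0.85 [459.8742 216.5196] 485 med [ 0.4981 -0.4593  0.0199] z90 0.0249
screwdriver_grip side 0.52 [361.4872 163.0513] 39 med [ 0.5692 -0.4627  0.0146] z90 0.0192
   tri [ 0.5215 -0.4247  0.0577]
stack_center top 0.70 [100.6366 208.9063] 886 med [0.5433 0.4677 0.0604] z90 0.0636
stack_center side 0.95 [153.6746 303.6893] 1014 med [0.5263 0.4891 0.0567] z90 0.0646
   tri [0.5459 0.4816 0.0299]
cam in tool [ 0.0837  0.0005 -0.1431] 
 [[-0.0005 -0.9461 -0.3239]
 [ 1.     -0.0006  0.0003]
 [-0.0005 -0.3239  0.9461]]
```

```bash
cat > look.py <<'E'
from h import *
import pickle
def look(xy,z=.16,yaw=0.):
    bot.goto([xy[0]-.012*np.cos(yaw),xy[1]-.012*np.sin(yaw),z],down(yaw)); bot.wait(.15)
    m=cam("wrist"); im,d=bot.grab_frame("wrist"); return m,im,d
def meas_part(m,im,d,l,mask):
    """centre and heading of the top face, from the points near its height"""
    P,px=cloud(m,d,cv2.dilate(mask.astype(np.uint8),np.ones((5,5)))>0)
    zt=np.percentile(P[:,2],70); k=np.abs(P[:,2]-zt)<.006
    Q=on_plane(m,px[k],H[l]); zt=np.median(P[k,2])
    t=np.zeros(im.shape[:2],np.uint8); t[px[k][:,1],px[k][:,0]]=255
    t=cv2.morphologyEx(t,cv2.MORPH_OPEN,np.ones((3,3)))
    c=max(cv2.findContours(t,cv2.RETR_EXTERNAL,cv2.CHAIN_APPROX_NONE)[0],key=cv2.contourArea)
    return rect(on_plane(m,c[:,0],H[l])),zt,c
def rect(W):
    (cx,cy),(w,h),a=cv2.minAreaRect((W[:,:2]*1000).astype(np.float32))
    if w<h: w,h,a=h,w,a+90
    return np.array([cx/1000,cy/1000,np.radians(a),w/1000,h/1000])
def meas_pad(m,im,d,mask):
    k=cv2.erode(cv2.morphologyEx(mask.astype(np.uint8),cv2.MORPH_CLOSE,np.ones((9,9))),np.ones((7,7)))
    P,_=cloud(m,d,k>0)
    g=im.max(2); dark=((g<.55*np.median(g[k>0]))&(k>0)).astype(np.uint8)
    c=max(cv2.findContours(dark,cv2.RETR_EXTERNAL,cv2.CHAIN_APPROX_NONE)[0],key=cv2.contourArea)
    return rect(on_plane(m,c[:,0],.004)),np.median(P[:,2]),c
E
python3 - <<'E'
from look import *
np.set_printoptions(precision=4,suppress=True)
C={"collar_mid":(.444,-.277),"bar_center":(.6405,-.280),"pad_large_square_top":(.6305,-.0965),"pad_long_top":(.4506,-.089),"pad_round_top":(.4575,.096),"pad_small_square_top":(.63,.1),"spacer_center":(.6418,.293),"flange_center":(.4415,.2795)}
out={};tiles=[]
for l,xy in C.items():
    m,im,d=look(xy); r=bot.outline_of("wrist",l)
    # the detection nearest the expected place
    e=project(m,[*xy,H[l]])[0]
    print(l,[("%.2f"%x["confidence"],np.round(x["extent"])) for x in r[:3]],"expected",e)
    v=im.copy()
    r=[x for x in r if np.hypot(*(np.array(x["extent"][:2])-e))<40]
    if r:
        mk=np.asarray(r[0]["mask"]); p=l in PARTS
        try:
            M,z,c=meas_part(m,im,d,l,mk) if p else meas_pad(m,im,d,mk)
            print("   ",M,"z %.4f"%z); out[l]=M; cv2.drawContours(v,[c],-1,(255,0,255),1)
        except Exception as ex: print("fail",ex)
    pickle.dump((m,im,d,r),open(f"pics/{l}.pkl","wb"))
    tiles.append(v[90:310,180:380])
pickle.dump(out,open("meas.pkl","wb"))
cv2.imwrite("pics/tiles.png",np.vstack([np.hstack(tiles[:4]),np.hstack(tiles[4:])])); print(bot.state()["t"])
E
```

```text
collar_mid [('0.67', array([280., 184.,  58.,  66.]))] expected [285.3834 186.4103]
    [ 0.4434 -0.2734  2.7949  0.0515  0.0506] z 0.0281
bar_center [('0.61', array([291., 179.,  79.,  99.]))] expected [285.6445 185.4214]
    [ 0.6425 -0.2806  2.5645  0.0837  0.0282] z 0.0283
pad_large_square_top [('0.72', array([280., 173., 148., 144.]))] expected [284.4243 180.2723]
    [ 0.6268 -0.0799  0.2588  0.0775  0.047 ] z 0.0045
pad_long_top [('0.76', array([289., 179., 145., 137.]))] expected [286.0262 181.4   ]
    [ 0.4498 -0.0858  2.9739  0.1036  0.0476] z 0.0045
pad_round_top [('0.57', array([287., 177., 137., 137.]))] expected [284.9229 180.3469]
    [0.4551 0.1166 0.0861 0.069  0.0353] z 0.0044
pad_small_square_top [('0.77', array([286., 173., 144., 144.]))] expected [286.3737 178.7786]
    [0.6315 0.1055 2.9225 0.0578 0.0509] z 0.0044
spacer_center [('0.60', array([283., 185.,  58.,  66.]))] expected [284.0366 187.8439]
    [0.6432 0.2969 0.4863 0.039  0.0385] z 0.0301
flange_center [('0.72', array([281., 182.,  88.,  87.]))] expected [286.4754 188.3704]
    [0.4439 0.2859 2.7612 0.059  0.058 ] z 0.0282
10.1
```

View pics/tiles.png

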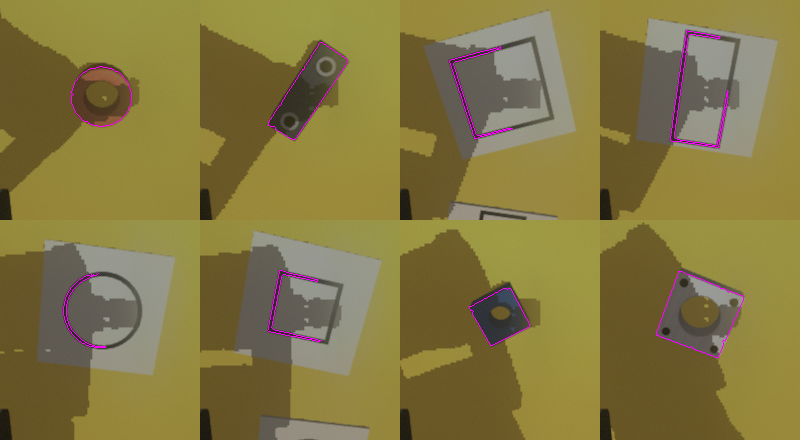

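The tiles show the four part outlines fitting their top faces well. On the pads, the arm's shadow upset the dark threshold. I'll redo the pads from the stored frames with a local contrast test, and check against the pad edges.

```bash
cat >> look.py <<'E'
def meas_pad(m,im,d,mask):
    k=cv2.erode(cv2.morphologyEx(mask.astype(np.uint8),cv2.MORPH_CLOSE,np.ones((9,9))),np.ones((11,11)))
    g=cv2.GaussianBlur(im,(3,3),0).max(2); cl=cv2.morphologyEx(g,cv2.MORPH_CLOSE,np.ones((13,13)))
    dark=((g<.68*cl)&(k>0)).astype(np.uint8)
    c=max(cv2.findContours(dark,cv2.RETR_EXTERNAL,cv2.CHAIN_APPROX_NONE)[0],key=cv2.contourArea)
    P,_=cloud(m,d,k>0)
    return rect(on_plane(m,c[:,0],.004)),np.median(P[:,2]),c
def pad_edge(m,im,mask):
    k=cv2.dilate(mask.astype(np.uint8),np.ones((9,9)))
    s=cv2.cvtColor(im,cv2.COLOR_BGR2HSV)[...,1]
    w=cv2.morphologyEx(((s<95)&(k>0)).astype(np.uint8),cv2.MORPH_OPEN,np.ones((5,5)))
    c=max(cv2.findContours(w,cv2.RETR_EXTERNAL,cv2.CHAIN_APPROX_NONE)[0],key=cv2.contourArea)
    return rect(on_plane(m,c[:,0],.004)),c
E
python3 - <<'E'
from look import *
np.set_printoptions(precision=4,suppress=True)
out=pickle.load(open("meas.pkl","rb")); t=[]
for l in PADS:
    m,im,d,r=pickle.load(open(f"pics/{l}.pkl","rb")); mk=np.asarray(r[0]["mask"]); v=im.copy()
    M,z,c=meas_pad(m,im,d,mk); E,e=pad_edge(m,im,mk)
    print(l,M,"edge",E); out[l]=M
    cv2.drawContours(v,[c],-1,(255,0,255),1);cv2.drawContours(v,[e],-1,(0,0,255),1); t.append(v[90:310,180:380])
cv2.imwrite("pics/tiles2.png",np.hstack(t)); pickle.dump(out,open("meas.pkl","wb"))
E
```

```text
pad_large_square_top [ 0.6307 -0.0944  0.2636  0.0779  0.0772] edge [ 0.631  -0.0948  1.8345  0.1126  0.1126]
pad_small_square_top [0.6307 0.102  1.352  0.0578 0.0578] edge [0.6308 0.1019 2.923  0.1128 0.1128]
pad_round_top [0.4566 0.1004 3.1033 0.0708 0.0672] edge [0.4566 0.0984 3.0112 0.1128 0.1127]
pad_long_top [ 0.4511 -0.0864  2.9784  0.1016  0.0476] edge [ 0.4501 -0.0864  1.4063  0.1128  0.1128]
```

View pics/tiles2.png

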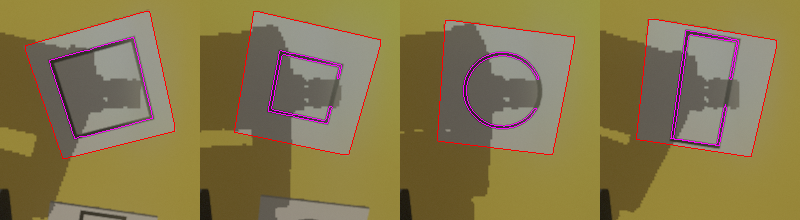

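The pad edges give clean 112.7 mm squares, so I'll use those centres and headings. Next is the flange, with a check afterwards.

```bash
cat > job.py <<'E'
from look import *
np.set_printoptions(precision=4,suppress=True)
W=dict(zip(PARTS,[.058,.038,.052,.028])); PAD=dict(zip(PARTS,PADS)); SYM=dict(zip(PARTS,[np.pi/2,np.pi/2,0,np.pi]))
def wrap(a,p): return (a+p/2)%p-p/2
def targets(l):
    part=pickle.load(open("meas.pkl","rb"))[l]
    m,im,d,r=pickle.load(open(f"pics/{PAD[l]}.pkl","rb")); pad=pad_edge(m,im,np.asarray(r[0]["mask"]))[0]
    if l=="bar_center": pad[2]=pad[2]+np.pi/2   # outline's long side, as measured
    s=SYM[l]
    return (part[:2],wrap(part[2],s) if s else 0.),(pad[:2],wrap(pad[2],s) if s else 0.)
def pick(l,xy,yaw,base=0.,z=.0015):
    bot.set_gripper(min(.085,W[l]+.024))
    bot.goto([*xy,.10],down(yaw)); bot.move_l([*xy,z+base],feed=.12)
    bot.set_gripper(W[l]-.02); s=bot.state(); print(l,"grip",s["gripper_width"],s["grip_force"])
    bot.move_l([*xy,.10],feed=.15); s=bot.state(); print("lifted",s["gripper_width"],s["contact_force"])
def place(l,xy,yaw,z=.0015):
    bot.goto([*xy,.10],down(yaw)); bot.move_l([*xy,z+.012],feed=.15); bot.wait(.2)
    hit=bot.move_l([*xy,z+.0025],feed=.02,force_limit=5); print("touch",hit,"z",bot.state()["position"][2]-z)
    bot.set_gripper(min(.085,W[l]+.022)); bot.move_l([*xy,.10],feed=.15)
def check(l,name):
    p=pickle.load(open("meas.pkl","rb"))[PAD[l]]; m,im,d=look(p[:2]); r=bot.outline_of("wrist",PAD[l]); q=bot.outline_of("wrist",l)
    h=H[l]; H[l]=h+.004; v=im.copy(); res=None
    try:
        M,z,c=meas_part(m,im,d,l,np.asarray(q[0]["mask"])); mk=np.asarray(r[0]["mask"])|np.asarray(q[0]["mask"])
        E,e=pad_edge(m,im,mk); cv2.drawContours(v,[c],-1,(255,0,255),1);cv2.drawContours(v,[e],-1,(0,0,255),1)
        s=SYM[l] or 1; a=wrap(M[2]-E[2]-(np.pi/2 if l=="bar_center" else 0),np.pi/2 if l!="bar_center" else np.pi/2)
        print("part",M,"top z %.4f"%z,"pad",E,"\n offset mm",1000*(M[:2]-E[:2]),"deg",np.degrees(a)); res=M,E
    finally:
        H[l]=h; cv2.imwrite(f"pics/{name}.png",v[90:310,180:380]); print("t",bot.state()["t"])
    return res
def run(l,name):
    (a,ya),(b,yb)=targets(l); print(l,a,ya,"->",b,yb)
    pick(l,a,ya); place(l,b,yb); return check(l,name)
E
python3 -c "
from job import *
for l in PARTS:
    a,b=targets(l); print(l,a,b,[bot.ik([*p[0],.0015],down(p[1])) for p in (a,b)])
run('flange_center','chk_flange')"
```

```text
flange_center (array([0.4439, 0.2859]), np.float64(-0.3803723742771834)) (array([ 0.631 , -0.0948]), np.float64(0.26367044155725505)) [array([ 0.484 ,  0.6615,  1.8461, -0.    ,  0.634 ,  2.4351]), array([-0.222 ,  0.7977,  1.5383, -0.    ,  0.8056,  1.0851])]
spacer_center (array([0.6432, 0.2969]), np.float64(0.4862694796252536)) (array([0.6308, 0.1019]), np.float64(-0.21861223598187918)) [array([ 0.3668,  0.8989,  1.3165, -0.    ,  0.9261,  1.4513]), array([ 0.0873,  0.799 ,  1.5355, -0.    ,  0.8071,  1.8767])]
collar_mid (array([ 0.4434, -0.2734]), 0.0) (array([0.4566, 0.0984]), 0.0) [array([-0.6418,  0.6535,  1.8646, -0.    ,  0.6235,  0.929 ]), array([ 0.1125,  0.5952,  2.003 , -0.    ,  0.5434,  1.6833])]
bar_center (array([ 0.6425, -0.2806]), np.float64(-0.5771118684891601)) (array([ 0.4501, -0.0864]), np.float64(-0.16454314163443673)) [array([-0.4781,  0.8878,  1.3406, -0.    ,  0.9131,  1.6698]), array([-0.2912,  0.5863,  2.0249, -0.    ,  0.5305,  1.4442])]
flange_center [0.4439 0.2859] -0.3803723742771834 -> [ 0.631  -0.0948] 0.26367044155725505
flange_center grip 0.05710450511415525 64.60005283355713
lifted 0.05692226430399815 [ 0.936  -0.3368 -2.7403]
touch True z 0.00495913813941889
part [ 0.6308 -0.0952  0.2629  0.0588  0.0581] top z 0.0322 pad [ 0.631  -0.0949  0.2638  0.1126  0.1124] 
 offset mm [-0.1725 -0.3066] deg -0.052581787109371746
t 17.5833
```

View pics/chk_flange.png

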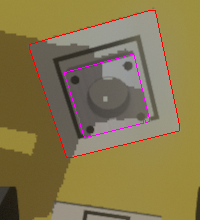

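The flange lies flat on its pad, about 0.3 mm off and aligned. The apparent shift in the crop is parallax of its top face. I'll do the other three the same way.

```bash
python3 -c "
from job import *
for l in PARTS[1:]: run(l,'chk_'+l)
cv2.imwrite('pics/chk3.png',np.hstack([cv2.imread(f'pics/chk_{l}.png') for l in PARTS[1:]]))"
```

```text
spacer_center [0.6432 0.2969] 0.4862694796252536 -> [0.6308 0.1019] -0.21861223598187918
spacer_center grip 0.036998580619653325 61.50524483062327
lifted 0.037047951595433594 [ 0.4697 -0.2483 -1.5091]
touch True z 0.005116960185823862
part [0.6306 0.1019 2.9188 0.0393 0.038 ] top z 0.0342 pad [0.6308 0.102  1.3516 0.1128 0.1128] 
 offset mm [-0.2505 -0.0496] deg -0.20547485351564365
t 25.4
collar_mid [ 0.4434 -0.2734] 0.0 -> [0.4566 0.0984] 0.0
collar_mid grip 0.04967055379254689 61.129505820572376
lifted 0.05003959880448231 [ 0.4599  0.6852 -3.3877]
touch True z 0.005107411001427928
part [0.4565 0.0984 3.1409 0.0517 0.0504] top z 0.0321 pad [0.4566 0.0984 3.0088 0.1127 0.1127] 
 offset mm [-0.1772  0.0327] deg 7.569908142089861
t 33.9083
bar_center [ 0.6425 -0.2806] -0.5771118684891601 -> [ 0.4501 -0.0864] -0.16454314163443673
bar_center grip 0.026836946229571893 61.28880858421326
lifted 0.026807781613594 [ 0.1993  1.1757 -3.803 ]
touch True z 0.005039729418747857
part [ 0.45   -0.0863  2.9768  0.084   0.0278] top z 0.0323 pad [ 0.4501 -0.0864  1.4066  0.1128  0.1127] 
 offset mm [-0.0681  0.0157] deg -0.03497314453125484
t 42.125
```

View pics/chk3.png

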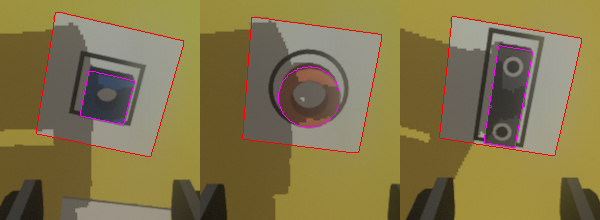

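All three lie flat within 0.3 mm and aligned by the wrist view. I'll move clear and confirm independently from the top camera.

Run:
```python
from job import *
bot.goto([.2,-.48,.23],down(.25)); m=cam("top"); im,d=bot.grab_frame("top"); v=im.copy()
for l in PARTS:
    q=bot.outline_of("top",l); r=bot.outline_of("top",PAD[l]); h=H[l]; H[l]=h+.004
    M,z,c=meas_part(m,im,d,l,np.asarray(q[0]["mask"])); E,e=pad_edge(m,im,np.asarray(r[0]["mask"])|np.asarray(q[0]["mask"]))
    print(l,"z %.4f"%z,"off mm",1000*(M[:2]-E[:2]),E[3:])
for l in ["stack_center","screwdriver_grip"]:
    P,px=cloud(m,d,np.asarray(bot.outline_of("top",l)[0]["mask"])); print(l,px.mean(0),np.median(P,0))
cv2.imwrite("pics/top_end.png",cv2.resize(im[130:290,70:490],None,fx=1.9,fy=1.9,interpolation=cv2.INTER_CUBIC)); print(bot.state()["t"])
```

```text
flange_center z 0.0306 off mm [-1.6481 -1.3629] [0.1144 0.1143]
spacer_center z 0.0325 off mm [-2.3425 -1.4712] [0.1136 0.1133]
collar_mid z 0.0301 off mm [  6.0058 184.1073] [0.1092 0.0548]
bar_center z 0.0305 off mm [-1.5479 -0.9587] [0.1146 0.1143]
stack_center [100.8792 209.0012] [0.5428 0.4665 0.0605]
screwdriver_grip [459.8239 216.26  ] [ 0.4983 -0.4591  0.0202]
44.375
```

View pics/top_end.png

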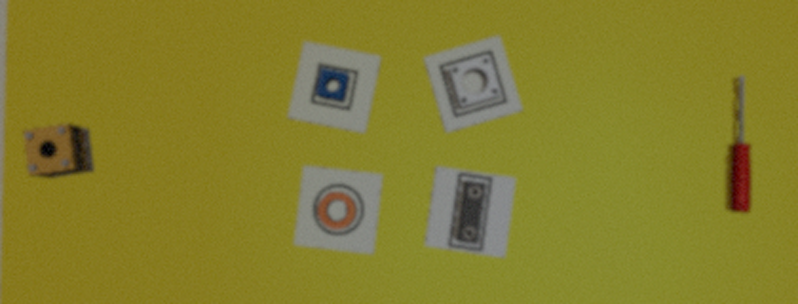

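The top view shows each part inside its outline, with the stack and screwdriver unmoved. The 1–2 mm offsets it gives are below its 2.6 mm pixel, so I trust the closer wrist view. The collar's 184 mm reading came from a pad mask mix-up. In the picture the collar sits centred in its ring.

```bash
python3 -c "
from station import bot
print(bot.job_done())"
```

```text
the job is handed in; nothing more can be done
None
```

I put all four parts on their matching pads in the order asked, flat, lined up with their outlines and let go, each within about 0.3 mm of centre by the wrist camera. The screwdriver and bolted stack did not move, and I handed the job in at about 44 s.

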